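Load the indexing stage and click the specimen under the lens

TASK

Take the red-capped specimen pot from the blue tray and stand it in the empty orange-ringed place of the microscope's round stage, before turning the stage. Then, by its black upright handle and without touching the pot again, turn the stage clockwise (seen from above) until the orange place is under the lens and the stage has clicked home in that position, and let go. Leave the white-capped pots in the tray and the orange-banded tin where they are.

Things in the scene. Friction and masses are not known exactly. Their poses are not given: they have to be found in the camera images.
- red_pot_center (a point): centre (half-way up) of the loose specimen pot with the red cap: an upright amber cylinder, 38 mm diameter, 45 mm tall, 40 to 85 g. It starts standing in the blue tray, whose floor is 5 mm above the bench and whose rim is 12 mm above the bench. Its z axis is the pot's axis, up.
- red_pot: the same red-capped pot; origin at the centre of its underside
- place (a point): centre of the orange-ringed empty place, on the stage's top face (55 mm above the bench), 85 mm from the stage's axis; it turns with the stage. The ring is a low collar round it, 49 mm inside diameter (the pot has about 5.5 mm play all round), 6 mm tall; a pot stands in it on the stage's face, its z axis up. The stage's three other places, each 90 degrees on, hold fixed white-capped pots whose tops are 94 mm above the bench.
- handle_grip (a point): middle of the grip of the stage's black upright handle: a round post 18 mm in diameter from 107 to 152 mm above the bench (this point at 132 mm), fixed to the stage 95 mm from its axis, 135 degrees anticlockwise of the orange place seen from above; it does not spin on itself. It rises clear above all pots on the stage.
- stage_axis (a point): point on the stage's vertical turning axis, on its top face, 55 mm above the bench. The stage is an aluminium disc, 240 mm diameter, 15 mm thick.
- lens_spot (a point): point straight below the lens, on the level of the stage's top face, 85 mm from the axis: where the centre of the orange place belongs. The lens is 160 mm above the bench, at the foot of an upright white head 60 mm thick and 345 mm high; the microscope's column and boom stand beyond it, away from the stage's axis. There is no room to set a pot down directly under the lens.
- stage (a joint): turn of the stage in rad, anticlockwise positive seen from above; 0 = orange place exactly under the lens. It starts 1.35 to 2.35 rad anticlockwise of there, and can turn from -0.5 to 2.7. It stays where it is left; every quarter turn (so also at 0 and at 1.57) a spring roller at the rim drops between two studs: this click draws the stage in from about 0.04 rad either side, and takes about 5 N at the handle to get into or out of; elsewhere it turns with about 1 N.
- white_pot_a_center (a point): centre of a white-capped bystander pot of the same size in the blue tray; pots stand about 90 mm apart
- white_pot_b_center (a point): centre of a white-capped bystander pot of the same size in the blue tray; pots stand about 90 mm apart
- white_pot_c_center (a point): centre of a white-capped bystander pot of the same size in the blue tray; pots stand about 90 mm apart
- tin: bystander: light metal tin with a broad orange band, 66 mm diameter, 70 mm tall; origin at its underside
Not all that is in view belongs to the job. What is shaped like the red_pot but turquoise or yellow is not meant.

How it is judged:
On the way, in this order (a step that is already met when the one before it is completed fails the run):
1. the red-capped pot stands in the orange place, let go, with the stage not yet turned towards the lens (horizontal distance between red_pot_center and place below 0.007 m and z of red_pot_center in the frame of place between 0.018 and 0.027 m and angle between red_pot_center's own z axis and vertical below 0.12 rad and contact force between the fingers and red_pot below 0.1 N and value of joint stage above 1.15 rad), for 0.2 s.
2. the stage is turned until it has clicked in with the orange place under the lens (value of joint stage between -0.026 and 0.026 rad and velocity of joint stage between -0.1 and 0.1 rad/s), for 0.2 s.
At the end, for the whole second after the job is handed in: The stage rests in its click with the orange place under the lens (within 0.026 rad), and the red-capped pot stands upright and still in the orange place (within 7 mm of its centre, within 9 mm of the point below the lens), let go (horizontal distance between red_pot_center and place below 0.007 m and z of red_pot_center in the frame of place between 0.018 and 0.027 m and angle between red_pot_center's own z axis and vertical below 0.12 rad and value of joint stage between -0.026 and 0.026 rad and angular speed of red_pot below 0.2 rad/s and linear speed of red_pot below 0.02 m/s and velocity of joint stage between -0.05 and 0.05 rad/s and horizontal distance between red_pot_center and lens_spot below 0.009 m and contact force between the fingers and red_pot below 0.1 N); the robot touches nothing.
It fails at once if the pot is touched by the fingers once the stage is on its way to the lens (value of joint stage below 1 rad and contact force between the fingers and red_pot above 0.5 N).
It fails at once if a bystander (white-capped pot or tin) is moved by more than 25 mm (distance of any of white_pot_a_center, white_pot_b_center, white_pot_c_center, tin from where it was at the start of the episode above 0.025 m).
It fails at once if the red-capped pot is knocked over (angle between red_pot_center's own z axis and vertical above 0.9 rad).
It also fails if it takes over 51 s, if anything falls off the work surface, if the arm or the gripper's body presses on something with over 40 N, if the wrist force passes 120 N, or if a joint passes its speed limit or range.

ROBOT

A 6-joint arm with a two-finger parallel gripper is mounted at the origin on the work surface. World frame = base frame: x ahead of the robot, y to its left, z up, the work surface at z = 0. Lengths are in m, angles in rad, forces in N, time in s.
With the tool pointing down it reaches from about 0.275 to 0.725 m from the base axis. Payload 5.6 kg.
Tool frame: the origin (TCP) lies at the very end of the fingers, on their centre line; the grasp point (between the pads) lies 19 mm behind it; z points along the fingers, x is the direction in which the jaws open and shut, and the axes are right-handed (so a half turn about z gives the same grasp; the last joint's range is limited). The gripper opens to 85 mm and grips with 20 to 120 N. Pads are 22 mm wide; open, the fingers measure 114 mm over their backs; the gripper's body (76 mm by 85 mm) begins 54 mm behind the grasp point. The pads swing forward as they close: fully open they stand 13 mm farther back than shut.
Start: joints at [-0.988, 0.255, 0.108, 0, -1.424, -0.285], TCP at [0.161, -0.526, 0.231] pointing down, gripper open.
Joint ranges: [-2.95, 2.95], [-1.21, 1.97], [-1.09, 1.5], [-2.87, 1.71], [-2.94, -0.07], [-3.05, 3.05]. Speed limits (rad/s): [2.57, 2.57, 3.14, 3.14, 3.14, 3.14].

INTERFACE

Orientations are given as [roll, pitch, yaw] about the fixed x, y, z axes, in that order (R = Rz(yaw) Ry(pitch) Rx(roll)).
In Python, from bench import ctrl gives the robot as it stands.
- The arm moves only by the shell command python3 -m handwheel 'ROWS'. ROWS is JSON, a list of rows, each a list of 5 numbers: the shift along the tool's x, y, z in mm, then the turn about the tool's z in rad, then the finger opening in mm, from 0 to 85.4. A call has 1 to 5 rows; each row is the pose to reach, as a shift and turn from the pose measured when the call began, along the tool's axes at that moment; what a row does not reach only later rows make up. A row lasts 1/8 s, in which the tool goes at most 62.5 mm and 10.7 degrees, less where a joint would pass 70% of its speed; a pose out of reach is approached as far as the arm can. A call with a gripper value outside its range is refused whole. The fingers move at their own pace and stop on an object; the grip force is fixed at half the most. Time passes only in rows, so rows that repeat a pose let the fingers close. It gives the time, the measured TCP pose, the force and the opening at its end, in the units of the state.
- ctrl.sense(): the state, without advancing time (a new reading comes with each control period).
- ctrl.snapshot(name): name is "scene" or "top" or "wrist"; returns the picture (420x560x3 uint8, red, green, blue); there is no depth.
- ctrl.camera_info(name): a dict with "fx", "fy", "cx", "cy" (pixels), "position" and "rotation" of the camera in the world. Camera axes: x right, y up, looking along -z (the intrinsics and any distortion apply to the point x, -y, -z); pixel columns grow to the right and rows downward; lengths in m; the calibration is good to about 2 mm. A picture is of the moment at which its call begins: read the wrist's pose just before it. camera_info takes no time and is no camera call; for the wrist camera it gives the pose at the moment of the call.
- ctrl.finish_job(): hands the job in, once; it reports no verdict.
The state is a dict: "time": time; "joint_positions": joint angles; "qvel": joint speeds; "tau": joint torques, N m; "ee_pos": TCP position; "eef_rot": TCP orientation; "ft_force": force on the tool from outside, world axes, zero at the start; "torque": the same for the moment, N m; "gripper_width": finger opening in m.
Only numpy, scipy, OpenCV 4.12 (cv2) and the standard library are available. Lean on these libraries where they do the work, as an engineer would, in place of code of your own. Each camera call takes 0.05 s, during which the arm holds its last target.

## Working session

There is one attempt and no reset: what is moved stays moved. The work goes in short steps, Python scripts to look and compute and a shell command to move; the robot and the scene stay as the last step left them, time stands still between calls to the robot, and variables do not carry over. Pictures are saved under pics/ and viewed, and the job is handed in when it is done.

```bash
mkdir -p pics; ls; python3 - <<'E'
from bench import ctrl
import cv2
s=ctrl.sense(); print({k:(v if not hasattr(v,'round') else v) for k,v in s.items()})
for n in("scene","top"):
    i=ctrl.snapshot(n); cv2.imwrite(f"pics/{n}0.png",i[:,:,::-1]); print(n,ctrl.camera_info(n))
E
```

```text
pics
{'time': 0.0, 'joint_positions': array([-9.88364097e-01,  2.55739479e-01,  1.07017952e-01, -4.76645135e-04,
       -1.42389453e+00, -2.84593261e-01]), 'qvel': array([-0.00127276,  0.00024144, -0.00014634, -0.00136017,  0.0011108 ,
       -0.00143668]), 'tau': array([-1.27486968e-03, -3.86626160e+01,  2.37943089e+01,  5.36525220e+00,
       -6.07432201e-03, -5.64501295e-05]), 'ee_pos': array([ 0.16131134, -0.52529985,  0.23040478]), 'eef_rot': array([-3.14153415e+00, -1.87890282e-03,  1.86856504e+00]), 'ft_force': array([-0.27178898, -0.18202312, -0.28267991]), 'torque': array([ 0.02498397, -0.02572627, -0.0110516 ]), 'gripper_width': 0.08542575127898887}
scene {'fx': 390.4066231082189, 'fy': 390.4066231082189, 'cx': 279.6625480146549, 'cy': 209.51972081252399, 'position': array([ 0.92563681, -0.60044269,  0.64450353]), 'rotation': array([0.91335413, 0.00807567, 0.67165091])}
top {'fx': 385.43033899241146, 'fy': 385.43033899241146, 'cx': 276.4913414595601, 'cy': 210.32923517921122, 'position': array([ 0.43473228, -0.0773955 ,  0.91084709]), 'rotation': array([ 0.07348691,  0.02468118, -1.55226181])}
```

View pics/scene0.png

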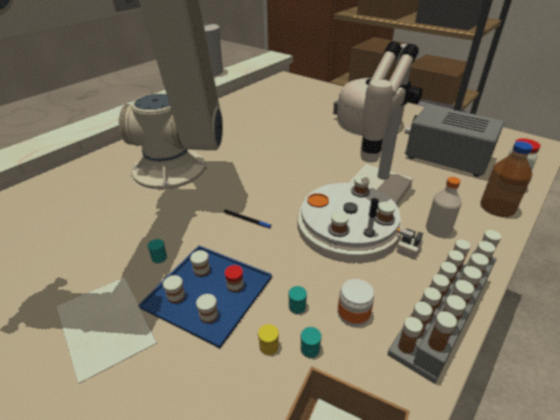

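View pics/top0.png

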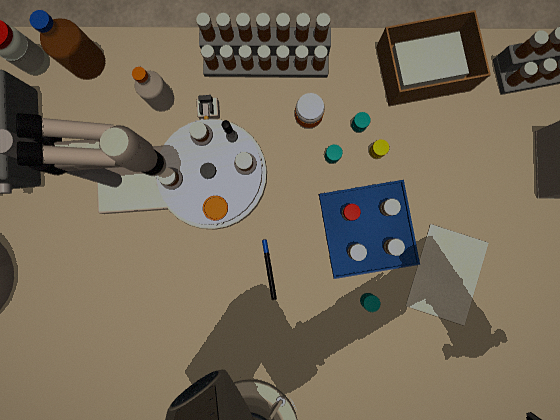

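```bash
cat > h.py <<'E'
from bench import ctrl
import numpy as np, cv2
from scipy.spatial.transform import Rotation as R
def ray(n,u,v,z,info=None):
    c=info or ctrl.camera_info(n)
    M=R.from_euler('xyz',c['rotation']).as_matrix()
    d=M@np.array([(u-c['cx'])/c['fx'],-(v-c['cy'])/c['fy'],-1])
    p=np.array(c['position']); return (p+d*(z-p[2])/d[2]).round(4)
def proj(n,P,info=None):
    c=info or ctrl.camera_info(n)
    M=R.from_euler('xyz',c['rotation']).as_matrix()
    q=M.T@(np.array(P)-c['position']); return np.array([c['cx']+c['fx']*q[0]/-q[2],c['cy']-c['fy']*q[1]/-q[2]]).round(1)
def rows(target,yaw=None):
    """tool-frame shift (mm) and turn to target TCP"""
    s=ctrl.sense(); M=R.from_euler('xyz',s['eef_rot']).as_matrix()
    d=M.T@(np.array(target)-s['ee_pos'])*1000
    t=0
    if yaw is not None:
        t=-(yaw-s['eef_rot'][2])
        t=(t+np.pi)%(2*np.pi)-np.pi
    print('t',round(s['time'],2),'shift',d.round(1),'turn',round(t,3),'pos',s['ee_pos'].round(4),'rot',s['eef_rot'].round(3),'q',s['joint_positions'].round(2))
E
python3 - <<'E'
from h import *
print(proj('top',[0,0,0]),proj('scene',[0,0,0]))
T=cv2.imread('pics/top0.png'); S=cv2.imread('pics/scene0.png')
def blobs(im,lo,hi,roi,z,n):
    h=cv2.cvtColor(im,cv2.COLOR_BGR2HSV); m=cv2.inRange(h,lo,hi)
    k,l,st,c=cv2.connectedComponentsWithStats(m)
    for i in range(1,k):
        x,y=c[i]
        if st[i,4]>25 and roi[0]<x<roi[2] and roi[1]<y<roi[3]: print(n,st[i],c[i].round(1),ray(n,x,y,z))
print('red'); blobs(T,(0,150,90),(8,255,255),(300,150,450,300),.05,'top'); blobs(S,(0,150,90),(6,255,255),(150,200,300,350),.048,'scene')
print('orange'); blobs(T,(8,150,90),(22,255,255),(150,100,300,240),.055,'top');blobs(S,(6,150,90),(22,255,255),(290,170,400,260),.055,'scene')
print('hub'); print(ray('top',208,170.5,.06))
print('handle', ray('top',227,126,.152))
print('pots',[ray('top',u,v,.05) for u,v in((391.5,207),(358,252),(396.5,246.5))])
big=cv2.resize(T[90:290,140:440],None,fx=2.6,fy=2.6,interpolation=cv2.INTER_CUBIC); cv2.imwrite('pics/topcrop.png',big)
big=cv2.resize(S[150:350,140:440],None,fx=2.6,fy=2.6,interpolation=cv2.INTER_CUBIC); cv2.imwrite('pics/scenecrop.png',big)
E
```

```text
[248.9 429.3] [169.4 169.1]
red
top [344 204  17  16 208] [351.6 211.6] [ 0.4977 -0.2224  0.05  ]
scene [226 266  16  14 164] [233.5 272.6] [ 0.4986 -0.2245  0.048 ]
orange
top [203 196  25  24 468] [214.9 207.6] [0.5013 0.0829 0.055 ]
scene [308 194  20  13 194] [317.7 199.9] [0.4984 0.0851 0.055 ]
hub
[0.5839 0.0999 0.06  ]
handle [0.6588 0.0452 0.152 ]
pots [array([ 0.5094, -0.3108,  0.05  ]), array([ 0.4084, -0.2369,  0.05  ]), array([ 0.4221, -0.3215,  0.05  ])]
```

View pics/topcrop.png

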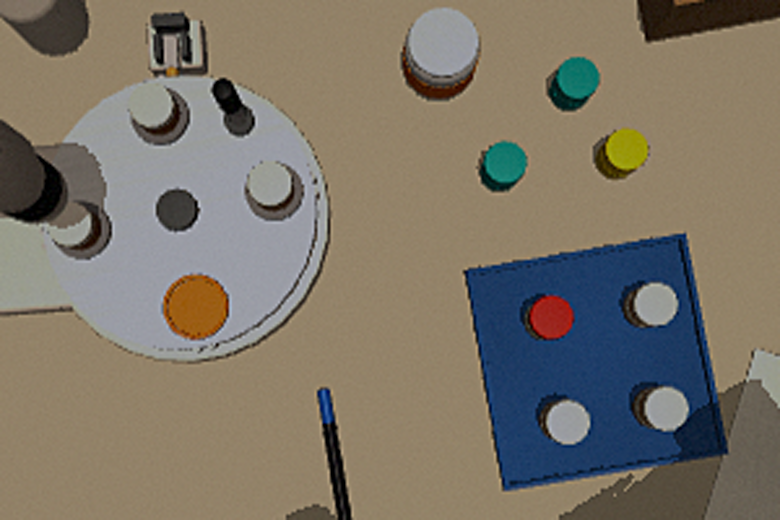

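View pics/scenecrop.png

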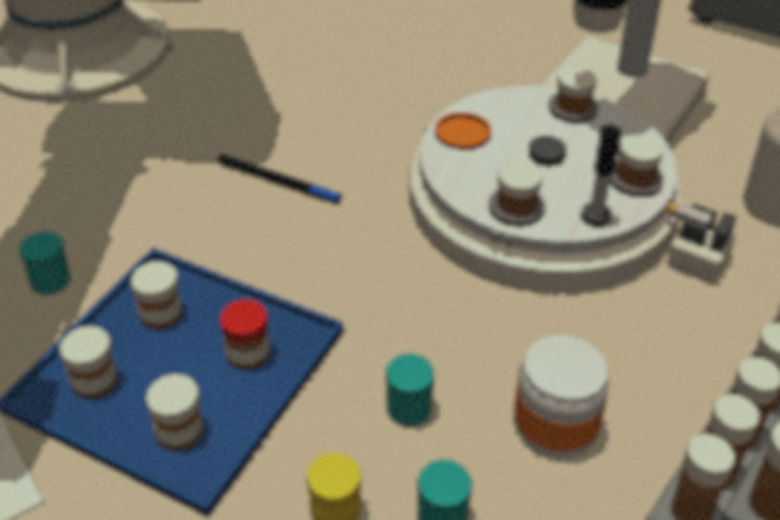

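```bash
python3 - <<'E'
from h import *
print('headtop',ray('top',117,142,.345),'lens',ray('top',157,163,.165),ray('scene',372,146,.163))
print('hub scene',ray('scene',350.5,208,.058), 'handle scene top', ray('scene',374.5,200,.152))
a=np.array([.584,.1])
s=ctrl.sense()
print(s['eef_rot'])
rows([.498,-.223,.13],1.8686)
T=ctrl.camera_info('wrist'); print(T)
E
```

```text
headtop [0.5754 0.1798 0.345 ] lens [0.579  0.1797 0.165 ] [0.5554 0.2371 0.163 ]
hub scene [0.5832 0.1034 0.058 ] handle scene top [0.664  0.0461 0.152 ]
[-3.14148739e+00 -1.67273630e-03  1.86857685e+00]
t 0.1 shift [190.1 410.6 100.8] turn -0.0 pos [ 0.1613 -0.5254  0.2305] rot [-3.141e+00 -2.000e-03  1.869e+00] q [-0.99  0.26  0.11 -0.   -1.42 -0.28]
{'fx': 358.114752274124, 'fy': 358.114752274124, 'cx': 275.8741131060151, 'cy': 206.17226775488214, 'position': array([ 0.08825842, -0.54839887,  0.37435752]), 'rotation': array([-3.04227655e-01, -8.37394875e-04,  1.86865683e+00])}
```

```bash
python3 -m handwheel '[[38,82,16,0,60],[76,164,32,0,60],[114,246,48,0,60],[152,328,64,0,60],[190,410,80,0,60]]'; python3 -m handwheel '[[0,0,0,0,60]]'; python3 - <<'E'
from h import *
rows([.498,-.223,.15],1.8686)
E
```

```text
time: 0.72
ee_pos: [0.391, -0.3182, 0.1758]
eef_rot: [-3.141, -0.002, 1.869]
ft_force: [0.7, 0.4, -0.4]
gripper_width: 0.0599
time: 0.85
ee_pos: [0.3928, -0.3152, 0.1743]
eef_rot: [-3.14, -0.004, 1.874]
ft_force: [-0.1, -0.8, -0.3]
gripper_width: 0.0601
t 0.85 shift [ 56.5 127.9  24.4] turn 0.005 pos [ 0.3928 -0.3152  0.1743] rot [-3.14  -0.004  1.874] q [-0.37  0.19 -0.12 -0.   -1.26 -0.9 ]
```

```bash
python3 -m handwheel '[[19,42,8,0,60],[38,84,16,0,60],[56,128,24,0,60],[56,128,24,0,60]]'; python3 - <<'E'
from h import *
rows([.498,-.223,.10],1.8686)
c=ctrl.camera_info('wrist'); i=ctrl.snapshot('wrist'); cv2.imwrite('pics/w1.png',i[:,:,::-1])
h=cv2.cvtColor(i,cv2.COLOR_RGB2HSV); m=cv2.inRange(h,(0,150,70),(6,255,255))
k,l,st,ce=cv2.connectedComponentsWithStats(m)
for j in range(1,k):
    if st[j,4]>100: print(st[j],ce[j],ray('wrist',*ce[j],.05,c))
print(proj('wrist',[.498,-.223,.05],c))
E
```

```text
time: 1.35
ee_pos: [0.4991, -0.2221, 0.149]
eef_rot: [-3.138, -0.005, 1.876]
ft_force: [-0.6, -0.1, -0.8]
gripper_width: 0.0598
t 1.35 shift [-0.8 -1.2 49. ] turn 0.007 pos [ 0.4991 -0.2221  0.149 ] rot [-3.138 -0.005  1.876] q [-0.13  0.29 -0.05 -0.   -1.23 -1.13]
[ 250  176   51   53 1946] [275.40647482 202.59558068] [ 0.4961 -0.2235  0.05  ]
[275.2 205.3]
```

View pics/w1.png

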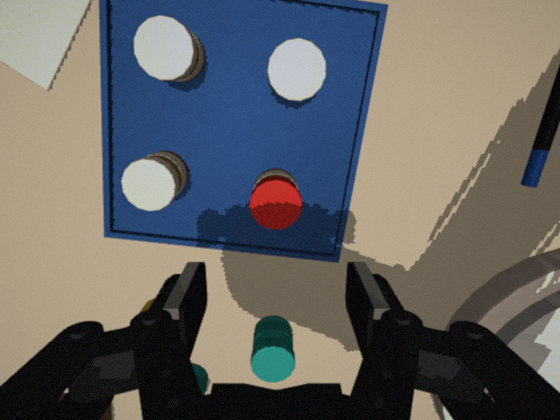

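The picture shows the blue tray with three white caps and one red cap at (275, 203). The turquoise pot at (273, 350), and the other turquoise and yellow ones, are outside the tray. The red-capped one fits the description, and this near view confirms it.

```bash
python3 - <<'E'
from h import *
rows([.4974,-.2234,.020],1.8686)
E
python3 -m handwheel '[[-1,-2,50,0,60],[-2,-3,100,0,60],[-2,-3,129,0,60],[-2,-3,129,0,60]]'; python3 - <<'E'
from h import *
rows([.4974,-.2234,.020],1.8686)
E
```

```text
t 1.4 shift [ -0.6  -0.5 129.6] turn 0.006 pos [ 0.4983 -0.2232  0.1496] rot [-3.138 -0.005  1.875] q [-0.14  0.29 -0.05 -0.   -1.23 -1.13]
time: 1.9
ee_pos: [0.4928, -0.2262, 0.0189]
eef_rot: [-3.134, -0.007, 1.873]
ft_force: [-0.2, 0.6, 1.4]
gripper_width: 0.0606
t 1.9 shift [ 1.3  5.2 -1.1] turn 0.004 pos [ 0.4928 -0.2262  0.0189] rot [-3.134 -0.007  1.873] q [-0.14  0.41 -0.25 -0.   -0.92 -1.12]
```

```bash
python3 -m handwheel '[[1,6,-1,0,60],[1,6,-1,0,60],[1,6,-1,0,34],[1,6,-1,0,30],[1,6,-1,0,30]]'; python3 -m handwheel '[[0,0,0,0,30],[0,0,0,0,30]]'; python3 - <<'E'
from h import *
rows([.4974,-.2234,.12],1.8686)
E
```

```text
time: 2.52
ee_pos: [0.4991, -0.2237, 0.0212]
eef_rot: [-3.136, -0.006, 1.874]
ft_force: [-0.8, 1.5, 5.2]
gripper_width: 0.0367
time: 2.78
ee_pos: [0.499, -0.2236, 0.0212]
eef_rot: [-3.136, -0.006, 1.874]
ft_force: [-0.6, 1.3, 1.9]
gripper_width: 0.0365
t 2.77 shift [  1.3  -2.1 -98.8] turn 0.005 pos [ 0.499  -0.2236  0.0212] rot [-3.136 -0.006  1.874] q [-0.14  0.41 -0.24 -0.   -0.93 -1.13]
```

```bash
python3 -m handwheel '[[0,0,-50,0,30],[0,0,-100,0,30],[0,0,-125,0,30],[0,0,-125,0,30]]'; python3 - <<'E'
from h import *
rows([.500,.0845,.145],1.8686)
i=ctrl.snapshot('wrist'); cv2.imwrite('pics/w2.png',i[:,:,::-1])
E
```

```text
time: 3.28
ee_pos: [0.5011, -0.2244, 0.1482]
eef_rot: [-3.139, -0.004, 1.874]
ft_force: [0.1, 0.2, -1.3]
gripper_width: 0.037
t 3.27 shift [295.1  91.1   4.2] turn 0.005 pos [ 0.5011 -0.2244  0.1482] rot [-3.139 -0.004  1.874] q [-0.14  0.3  -0.05 -0.   -1.23 -1.13]
```

View pics/w2.png

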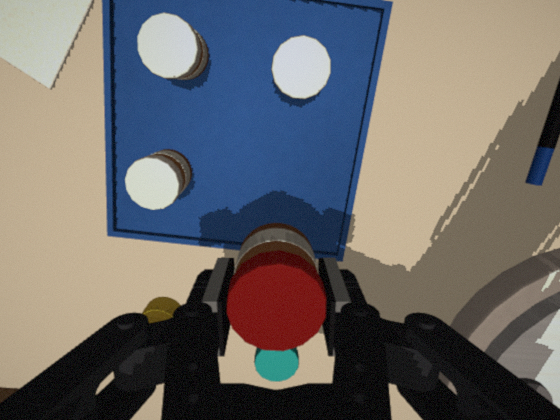

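```bash
python3 -m handwheel '[[60,18,1,0,30],[120,36,2,0,30],[180,54,3,0,30],[240,72,3,0,30],[290,90,4,0,30]]'; python3 -m handwheel '[[0,0,0,0,30]]'; python3 - <<'E'
from h import *
rows([.500,.0845,.145],1.8686)
E
```

```text
time: 3.95
ee_pos: [0.4982, 0.0816, 0.1422]
eef_rot: [-3.134, -0.006, 1.874]
ft_force: [1.3, -0.1, 0.3]
gripper_width: 0.0365
time: 4.08
ee_pos: [0.4972, 0.0845, 0.1404]
eef_rot: [-3.131, -0.006, 1.878]
ft_force: [-0.4, -0.4, -0.9]
gripper_width: 0.0364
t 4.08 shift [-0.8  2.6 -4.6] turn 0.01 pos [0.4972 0.0845 0.1404] rot [-3.131 -0.006  1.878] q [ 0.47  0.22 -0.17 -0.01 -1.19 -1.73]
```

```bash
python3 -m handwheel '[[0,0,-25,0,30],[0,0,-25,0,30]]'; python3 - <<'E'
from h import *
c=ctrl.camera_info('wrist'); i=ctrl.snapshot('wrist'); cv2.imwrite('pics/w3.png',i[:,:,::-1])
h=cv2.cvtColor(i,cv2.COLOR_RGB2HSV); m=cv2.inRange(h,(7,170,90),(22,255,255))
k,l,st,ce=cv2.connectedComponentsWithStats(m)
for j in range(1,k):
    if st[j,4]>300: print(st[j],ce[j],ray('wrist',*ce[j],.058,c))
rows([.500,.0845,.145],1.8686)
E
```

```text
time: 4.32
ee_pos: [0.4979, 0.0843, 0.1656]
eef_rot: [-3.132, -0.006, 1.878]
ft_force: [1.2, -0.4, -1.2]
gripper_width: 0.0363
[ 236  171   74   63 3394] [272.24248674 200.89510902] [0.4961 0.081  0.058 ]
t 4.38 shift [-0.5  3.  19.6] turn 0.009 pos [0.4972 0.084  0.1647] rot [-3.13  -0.007  1.878] q [ 0.47  0.2  -0.13 -0.01 -1.25 -1.73]
```

View pics/w3.png

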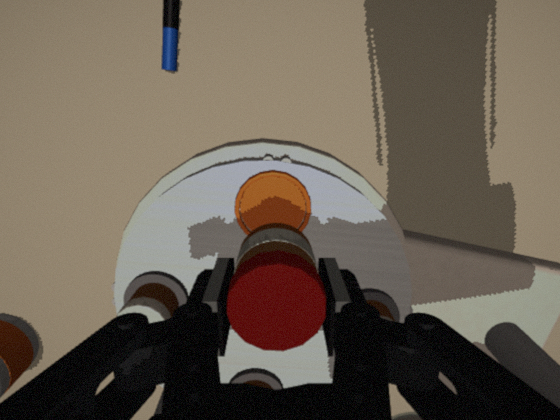

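```bash
python3 - <<'E'
from h import *
from scipy.optimize import least_squares
c=ctrl.camera_info('wrist'); i=cv2.imread('pics/w3.png')
m=cv2.inRange(cv2.cvtColor(i,cv2.COLOR_BGR2HSV),(7,170,90),(22,255,255))
cn=max(cv2.findContours(m,cv2.RETR_EXTERNAL,cv2.CHAIN_APPROX_NONE)[0],key=cv2.contourArea)[:,0,:]
cn=cn[cn[:,1]<215]
P=np.array([ray('wrist',u,v,.061,c)[:2] for u,v in cn])
r=least_squares(lambda p:np.hypot(*(P-p[:2]).T)-p[2],[.5,.08,.027],loss='soft_l1',f_scale=.001); print(r.x,r.cost)
# held pot cap: centre vs tcp
m=cv2.inRange(cv2.cvtColor(i,cv2.COLOR_BGR2HSV),(0,150,60),(6,255,255))
k,l,st,ce=cv2.connectedComponentsWithStats(m); j=1+st[1:,4].argmax()
s=ctrl.sense(); z=s['ee_pos'][2]-.0162+.045
print(ce[j],st[j],ray('wrist',*ce[j],z,c),s['ee_pos'])
E
```

```text
[0.49893363 0.08209804 0.0266861 ] 3.094766356034831e-06
[275.7514594  306.29895631] [ 227  263   99   87 5653] [0.4961 0.0829 0.1935] [0.49723282 0.08401839 0.1646621 ]
```

```bash
python3 - <<'E'
from h import *
rows([.500,.0832,.095],1.8686)
E
python3 -m handwheel '[[-1,2,35,0.01,30],[-2,3,69,0.01,30],[-2,3,69,0.01,30]]'; python3 - <<'E'
from h import *
rows([.500,.0832,.0715],1.8686)
E
```

```text
t 4.38 shift [-2.1  3.2 69.6] turn 0.009 pos [0.4972 0.084  0.1647] rot [-3.13  -0.007  1.878] q [ 0.47  0.2  -0.13 -0.01 -1.25 -1.73]
time: 4.75
ee_pos: [0.4971, 0.0816, 0.0923]
eef_rot: [-3.122, -0.006, 1.866]
ft_force: [-0.2, -0.1, -0.4]
gripper_width: 0.0363
t 4.75 shift [ 0.6  3.6 20.7] turn -0.002 pos [0.4971 0.0816 0.0923] rot [-3.122 -0.006  1.866] q [ 0.47  0.27 -0.24 -0.01 -1.08 -1.74]
```

```bash
python3 -m handwheel '[[1,5,0,0,30],[1,5,0,0,30]]'; python3 - <<'E'
from h import *
rows([.500,.0832,.0725],1.8686)
c=ctrl.camera_info('wrist'); i=ctrl.snapshot('wrist'); cv2.imwrite('pics/w4.png',i[:,:,::-1])
E
```

```text
time: 5.0
ee_pos: [0.5025, 0.0842, 0.093]
eef_rot: [-3.124, -0.006, 1.866]
ft_force: [-0.7, 0.4, -0.9]
gripper_width: 0.0367
t 5.0 shift [-0.4 -2.3 20.6] turn -0.002 pos [0.5025 0.0842 0.093 ] rot [-3.124 -0.006  1.866] q [ 0.47  0.28 -0.23 -0.01 -1.09 -1.74]
```

View pics/w4.png

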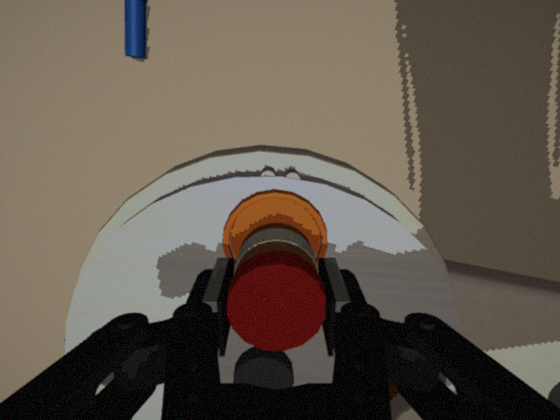

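```bash
python3 -m handwheel '[[0,0,12,0,30],[0,-1,17,0,30],[0,-1,17,0,30]]'; python3 - <<'E'
from h import *
rows([.500,.0832,.0715],1.8686)
E
```

```text
time: 5.42
ee_pos: [0.5005, 0.0838, 0.0755]
eef_rot: [-3.123, -0.006, 1.866]
ft_force: [0.6, -0.5, -0.3]
gripper_width: 0.0365
t 5.42 shift [-0.4 -0.6  4. ] turn -0.002 pos [0.5005 0.0838 0.0755] rot [-3.123 -0.006  1.866] q [ 0.47  0.29 -0.26 -0.01 -1.04 -1.74]
```

```bash
python3 -m handwheel '[[0,0,3,0,30],[0,0,4,0,30],[0,0,4,0,30]]'; python3 - <<'E'
from h import *
rows([.500,.0832,.0715],1.8686)
i=ctrl.snapshot('wrist'); cv2.imwrite('pics/w5.png',i[:,:,::-1])
i=ctrl.snapshot('scene'); cv2.imwrite('pics/s5.png',cv2.resize(i[150:260,270:420],None,fx=5,fy=5,interpolation=2)[:,:,::-1])
E
```

```text
time: 5.8
ee_pos: [0.5005, 0.0837, 0.0715]
eef_rot: [-3.123, -0.006, 1.866]
ft_force: [-0.4, -0.3, -1.2]
gripper_width: 0.0364
t 5.8 shift [-0.4 -0.6  0.1] turn -0.002 pos [0.5005 0.0837 0.0715] rot [-3.123 -0.006  1.866] q [ 0.47  0.29 -0.26 -0.01 -1.03 -1.74]
```

View pics/w5.png

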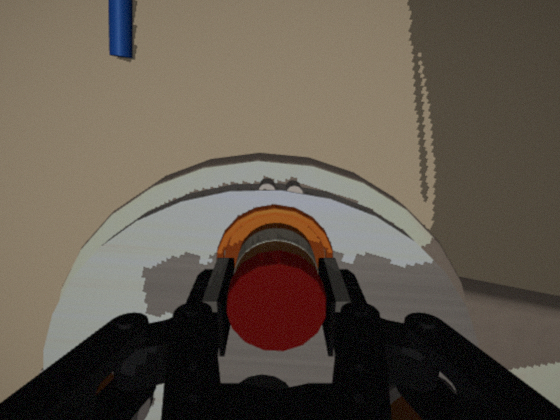

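View pics/s5.png

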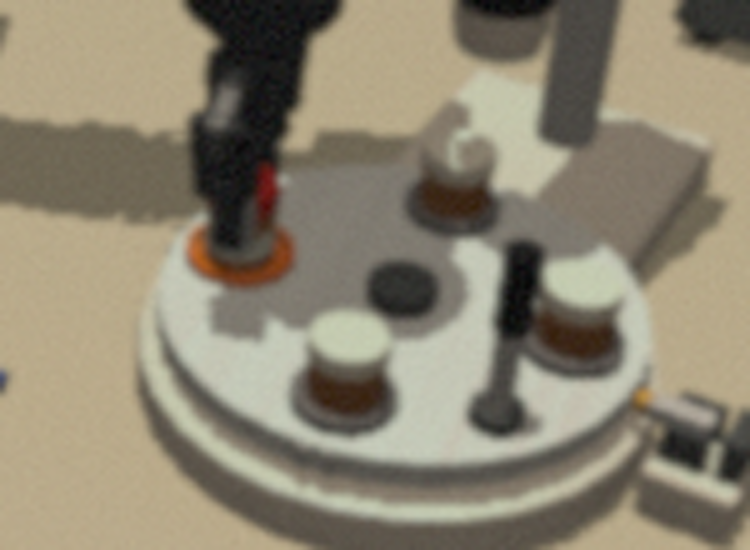

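The held pot (cap at (276, 300)) sits centrally inside the orange ring. I'll lower it the last bit and release.

```bash
python3 -m handwheel '[[0,0,1.5,0,30],[0,0,1.5,0,30],[0,0,1,0,60],[0,0,1,0,60],[0,0,0,0,60]]'; python3 -m handwheel '[[0,0,-15,0,60],[0,0,-40,0,60],[0,0,-85,0,60],[0,0,-110,0,60],[0,0,-110,0,60]]'; python3 - <<'E'
from h import *
i=ctrl.snapshot('wrist'); cv2.imwrite('pics/w6.png',i[:,:,::-1])
i=ctrl.snapshot('scene'); cv2.imwrite('pics/s6.png',cv2.resize(i[150:260,270:420],None,fx=5,fy=5,interpolation=2)[:,:,::-1])
rows([0.5,.08,.19])
E
```

```text
time: 6.52
ee_pos: [0.5005, 0.0837, 0.0714]
eef_rot: [-3.122, -0.006, 1.866]
ft_force: [-0.5, 0.1, -0.5]
gripper_width: 0.0599
time: 7.15
ee_pos: [0.5042, 0.0841, 0.1847]
eef_rot: [-3.129, -0.006, 1.866]
ft_force: [0.9, -0.8, 0.8]
gripper_width: 0.0599
t 7.25 shift [-2.8 -3.7 -8.2] turn 0 pos [0.5026 0.0838 0.1818] rot [-3.123 -0.006  1.866] q [ 0.47  0.21 -0.07 -0.01 -1.3  -1.74]
```

View pics/w6.png

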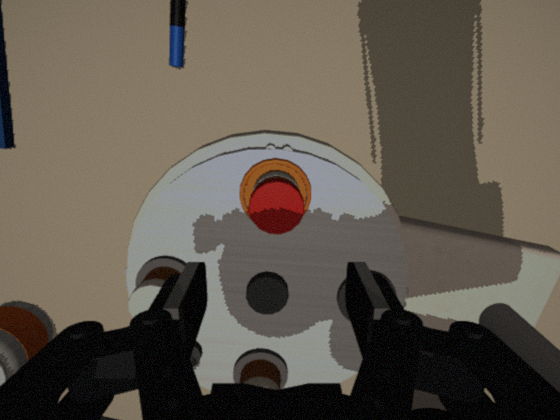

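View pics/s6.png

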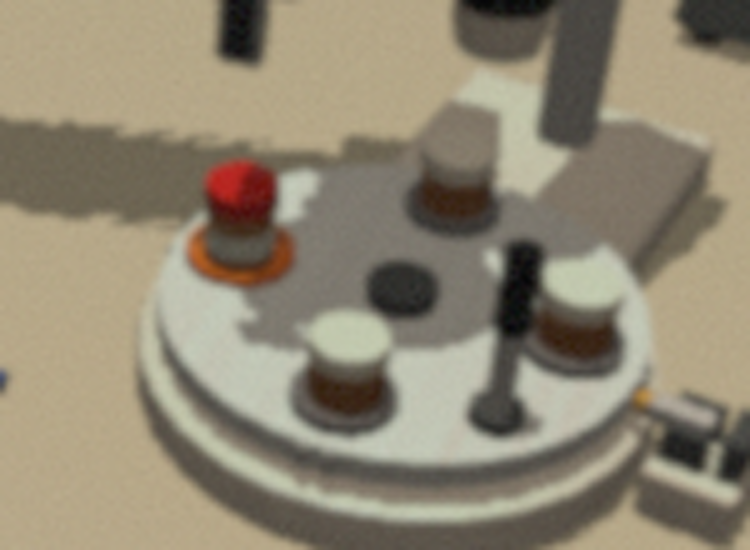

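```bash
python3 - <<'E'
from h import *
for P in([.575,.182,.16],[.575,.182,.345],[.575,.182,.055],[.584,.1,.055]): print(P,proj('scene',P),proj('top',P))
T=cv2.imread('pics/top0.png')[90:230,0:260]; cv2.imwrite('pics/t0c.png',cv2.resize(T,None,fx=3,fy=3,interpolation=2))
T=cv2.imread('pics/scene0.png')[30:260,290:460]; cv2.imwrite('pics/s0c.png',cv2.resize(T,None,fx=2.5,fy=2.5,interpolation=2))
E
```

```text
[0.575, 0.182, 0.16] [368.3 158.1] [156.6 165.5]
[0.575, 0.182, 0.345] [379.6  83.1] [115.5 142.2]
[0.575, 0.182, 0.055] [363.1 193.2] [172.2 174.3]
[0.584, 0.1, 0.055] [350.  209.7] [208.4 170.9]
```

View pics/t0c.png

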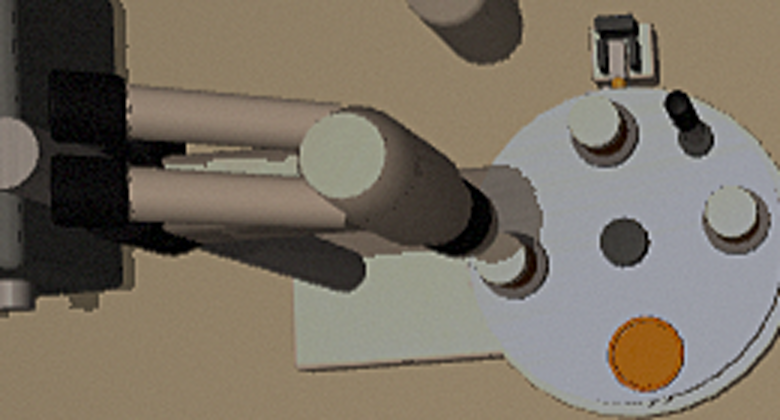

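View pics/s0c.png

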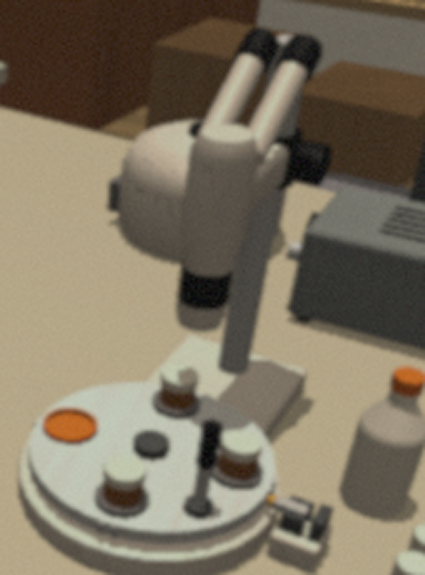

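```bash
python3 - <<'E'
from h import *
rows([.57,.03,.20],1.866+.9)
E
```

```text
t 7.25 shift [-70.9  48.5 -19.6] turn -0.9 pos [0.5026 0.0838 0.1818] rot [-3.123 -0.006  1.866] q [ 0.47  0.21 -0.07 -0.01 -1.3  -1.74]
```

```bash
python3 -m handwheel '[[-14,10,-10,-0.18,60],[-28,20,-20,-0.36,60],[-43,30,-20,-0.54,60],[-57,40,-20,-0.72,60],[-71,48,-20,-0.9,60]]'; python3 - <<'E'
from h import *
rows([.64,.035,.20],1.866+1.8)
E
```

```text
time: 7.88
ee_pos: [0.5694, 0.0293, 0.1992]
eef_rot: [-3.134, -0.021, 2.772]
ft_force: [-0.2, 0.1, 0.2]
gripper_width: 0.0603
t 7.88 shift [-63.8  30.8  -2.3] turn -0.894 pos [0.5694 0.0293 0.1992] rot [-3.134 -0.021  2.772] q [ 0.32  0.32  0.12 -0.01 -1.39 -0.69]
```

```bash
python3 -m handwheel '[[-12,6,-2,-0.18,60],[-25,12,-2,-0.36,60],[-38,18,-2,-0.54,60],[-51,24,-2,-0.72,60],[-64,31,-2,-0.89,60]]'; python3 -m handwheel '[[0,0,0,-0.18,60],[0,0,0,-0.36,60],[0,0,0,-0.45,60],[0,0,0,-0.45,60]]'; python3 - <<'E'
from h import *
rows([.662,.046,.20],4.12)
c=ctrl.camera_info('wrist'); print(c['position'],proj('wrist',[.662,.046,.152],c),proj('wrist',[.584,.1,.06],c))
i=ctrl.snapshot('wrist'); cv2.imwrite('pics/w7.png',i[:,:,::-1])
E
```

```text
time: 8.5
ee_pos: [0.6401, 0.035, 0.1984]
eef_rot: [3.13, -0.021, -2.615]
ft_force: [0.4, -0.4, -0.5]
gripper_width: 0.0602
time: 9.0
ee_pos: [0.6397, 0.035, 0.1973]
eef_rot: [3.12, -0.016, -2.166]
ft_force: [-0.7, 0.8, -0.7]
gripper_width: 0.0604
t 9.0 shift [-21.6 -12.2  -3.3] turn -0.003 pos [0.6397 0.035  0.1973] rot [ 3.12  -0.016 -2.166] q [ 0.29  0.47  0.34 -0.01 -1.46  0.68]
[ 0.70767311 -0.00835399  0.33948523] [235.2 214.2] [247.4 279.3]
```

View pics/w7.png

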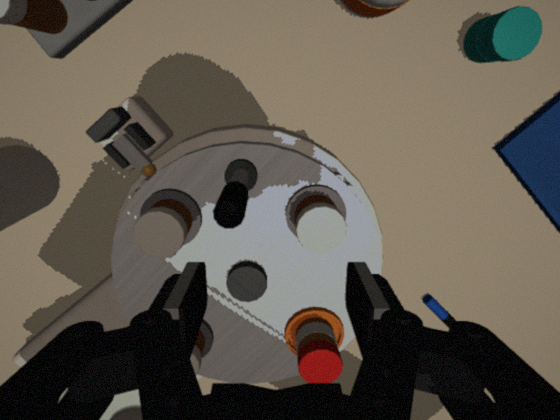

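```bash
python3 - <<'E'
from h import *
p=ray('wrist',230.5,214,.152); print(p,ray('wrist',246,280,.06)); rows([p[0],p[1],.19],4.12)
E
python3 -m handwheel '[[-10,-6,2,0,60],[-20,-11,5,0,60],[-22,-11,5,0,60]]'; python3 - <<'E'
from h import *
rows([.663,.047,.115],4.12)
E
```

```text
[0.6636 0.0481 0.152 ] [0.5843 0.1016 0.06  ]
t 9.05 shift [-24.4 -12.5   6.9] turn -0.004 pos [0.6398 0.035  0.1975] rot [ 3.12  -0.015 -2.167] q [ 0.29  0.47  0.34 -0.01 -1.46  0.68]
time: 9.43
ee_pos: [0.6615, 0.0476, 0.1906]
eef_rot: [3.119, -0.017, -2.167]
ft_force: [-0.5, 0.3, 0.2]
gripper_width: 0.0598
t 9.43 shift [-1.6 -3.2 75.5] turn -0.004 pos [0.6615 0.0476 0.1906] rot [ 3.119 -0.017 -2.167] q [ 0.3   0.52  0.4  -0.01 -1.48  0.67]
```

```bash
python3 -m handwheel '[[0,0,30,0,60],[-1,-2,65,0,60],[-1,-2,75,0,60],[-1,-2,75,0,60]]'; python3 - <<'E'
from h import *
i=ctrl.snapshot('wrist'); cv2.imwrite('pics/w8.png',i[:,:,::-1])
rows([.663,.047,.115],4.12)
E
```

```text
time: 9.93
ee_pos: [0.6617, 0.0471, 0.1157]
eef_rot: [3.119, -0.017, -2.167]
ft_force: [0.3, 0.8, 0.7]
gripper_width: 0.0602
t 9.97 shift [-0.3 -0.7  1.8] turn -0.004 pos [0.6623 0.0471 0.1168] rot [ 3.121 -0.016 -2.167] q [ 0.3   0.55  0.26 -0.01 -1.31  0.67]
```

View pics/w8.png

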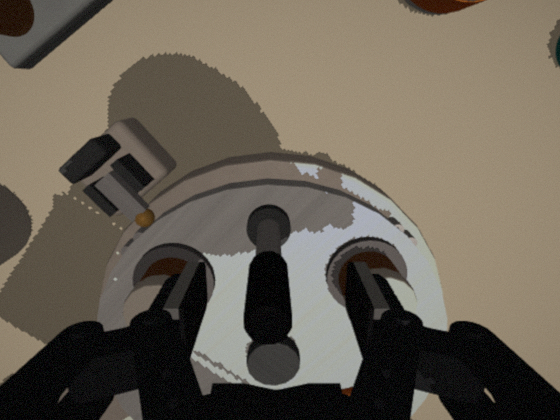

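```bash
python3 -m handwheel '[[-1,0,0,0,40],[-1,0,0,0,26],[-1,0,0,0,24],[-1,0,0,0,24]]'; python3 - <<'E'
from h import *
i=ctrl.snapshot('wrist'); cv2.imwrite('pics/w9.png',i[:,:,::-1])
rows([.663,.047,.115],4.12)
E
```

```text
time: 10.48
ee_pos: [0.6629, 0.048, 0.117]
eef_rot: [3.121, -0.016, -2.167]
ft_force: [0.7, -0.7, -0.2]
gripper_width: 0.0239
t 10.53 shift [ 0.7 -0.7  1.9] turn -0.004 pos [0.6629 0.048  0.1169] rot [ 3.121 -0.016 -2.167] q [ 0.3   0.55  0.26 -0.01 -1.31  0.67]
```

View pics/w9.png

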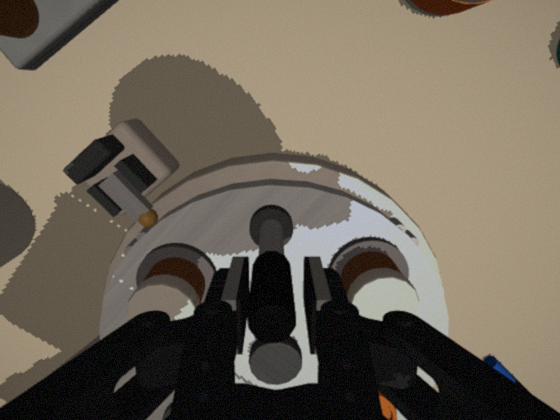

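The handle is caged between the pads, with its top at about (270, 320) and slack on both sides. I'll turn the stage clockwise along the arc.

```bash
python3 -m handwheel '[[8,0,1,0.08,24],[15,1,1,0.16,24],[23,3,1,0.24,24],[30,5,1,0.32,24],[37,7.5,1,0.4,24]]'; cat >> h.py <<'E'
A=np.array([.5842,.1013])
def arc():
    s=ctrl.sense(); d=s['ee_pos'][:2]-A; a=np.arctan2(d[1],d[0])
    y=s['eef_rot'][2]; e=(y-(a-np.pi/2)+np.pi)%(2*np.pi)-np.pi
    print('t',round(s['time'],2),'alpha',np.degrees(a).round(1),'r',np.hypot(*d).round(4),'yaw err',e.round(3),'z',s['ee_pos'][2].round(4),'q6',s['joint_positions'][5].round(2),'F',s['ft_force'].round(1))
E
python3 -c "
from h import *
arc()"
```

```text
time: 11.15
ee_pos: [0.6381, 0.0235, 0.1169]
eef_rot: [3.129, -0.017, -2.569]
ft_force: [5.7, 4.3, -2.4]
gripper_width: 0.0241
t 11.15 alpha -55.3 r 0.0947 yaw err -0.033 z 0.1169 q6 0.3 F [ 5.7  4.3 -2.4]
```

```bash
python3 -m handwheel '[[8,0,1,0.08,24],[15,1,1,0.16,24],[23,3,1,0.24,24],[30,5,1,0.32,24],[37,7.5,1,0.38,24]]'; 
python3 -c "
from h import *
arc()
i=ctrl.snapshot('top'); cv2.imwrite('pics/t10.png',cv2.resize(i[80:260,100:360],None,fx=3,fy=3,interpolation=2)[:,:,::-1])"
```

```text
time: 11.78
ee_pos: [0.6057, 0.0098, 0.1174]
eef_rot: [3.137, -0.014, -2.951]
ft_force: [8.8, -0.8, -4.9]
gripper_width: 0.0237
t 11.78 alpha -76.8 r 0.094 yaw err -0.041 z 0.1174 q6 -0.08 F [ 8.8 -0.8 -4.9]
```

View pics/t10.png

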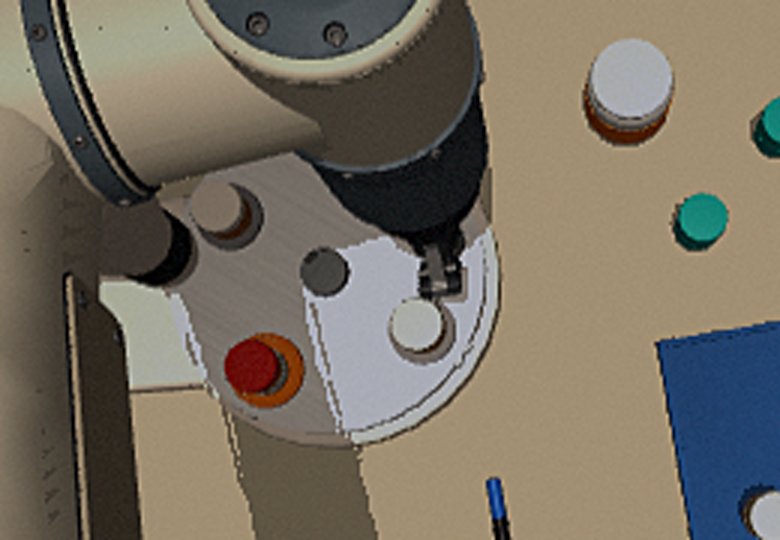

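```bash
python3 - <<'E'
from h import *
for u,v in((215,207.6),(100+270/3,80+370/3)):
    p=ray('top',u,v,.058); d=p[:2]-A; print(p,np.degrees(np.arctan2(d[1],d[0])),np.hypot(*d))
i=ctrl.snapshot('wrist'); cv2.imwrite('pics/w11.png',i[:,:,::-1])
i=ctrl.snapshot('scene'); cv2.imwrite('pics/s11.png',i[:,:,::-1])
arc()
E
```

```text
[0.5009 0.082  0.058 ] -166.95515901029427 0.08550660793178505
[0.5096 0.1384 0.058 ] 153.55796694738828 0.08331608488161214
t 11.93 alpha -78.6 r 0.0935 yaw err -0.006 z 0.1168 q6 -0.07 F [-0.2 -0.9 -0.6]
```

View pics/w11.png

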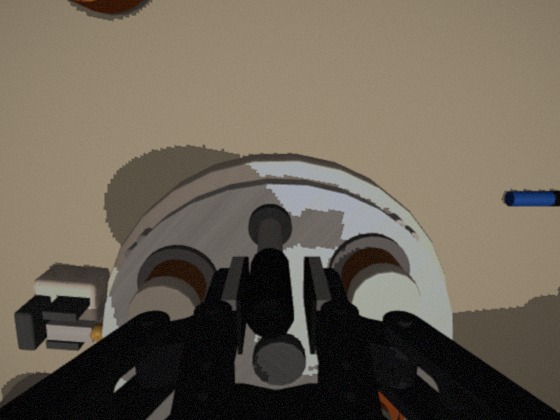

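View pics/s11.png

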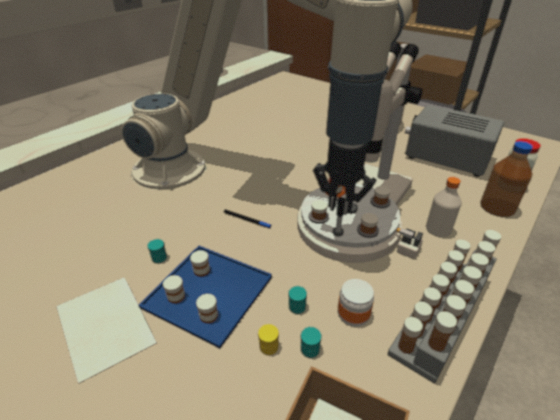

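```bash
python3 -m handwheel '[[8,0,0,0.08,24],[15,1,0,0.16,24],[23,3,0,0.24,24],[30,5,0,0.32,24],[37,7.5,0,0.4,24]]'; 
python3 -c "
from h import *
arc()"
```

```text
time: 12.55
ee_pos: [0.5667, 0.0098, 0.1175]
eef_rot: [-3.139, -0.018, 2.933]
ft_force: [8.5, -1.2, -6.3]
gripper_width: 0.024
t 12.55 alpha -100.9 r 0.0931 yaw err -0.019 z 0.1175 q6 -0.49 F [ 8.5 -1.2 -6.3]
```

```bash
python3 -m handwheel '[[7,0.5,0,0.08,24],[15,2,0,0.16,24],[22,4,0,0.24,24],[28,6,0,0.3,24],[28,6,0,0.3,24]]'; 
python3 -c "
from h import *
arc()
i=ctrl.snapshot('wrist'); cv2.imwrite('pics/w12.png',i[:,:,::-1])
i=ctrl.snapshot('top'); cv2.imwrite('pics/t12.png',cv2.resize(i[80:260,100:360],None,fx=3,fy=3,interpolation=2)[:,:,::-1])"
```

```text
time: 13.18
ee_pos: [0.5402, 0.0214, 0.1179]
eef_rot: [-3.134, -0.017, 2.634]
ft_force: [-0.8, -0.4, 0.4]
gripper_width: 0.0239
t 13.18 alpha -118.9 r 0.0912 yaw err -0.004 z 0.1179 q6 -0.83 F [-0.8 -0.4  0.4]
```

View pics/w12.png

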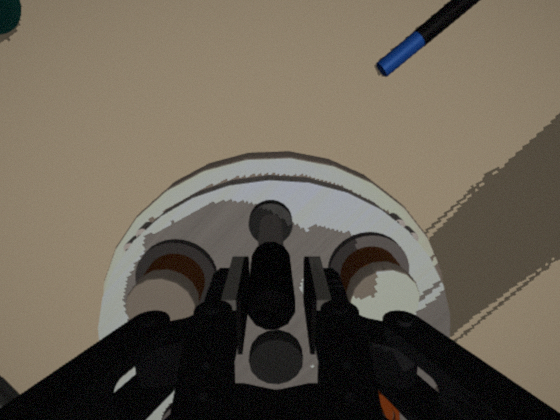

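View pics/t12.png

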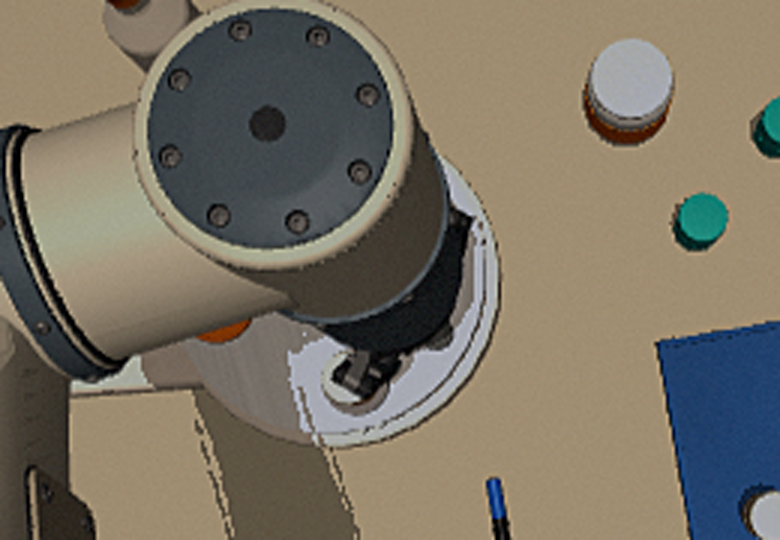

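```bash
python3 -m handwheel '[[3,-2,0,0.04,24],[7,-2,0,0.08,24],[10,-1,0,0.11,24],[10,-1,0,0.11,24]]'; 
python3 -c "
from h import *
arc()"; python3 -m handwheel '[[2,0,0,0.02,24],[3.5,0,0,0.04,24],[3.5,0,0,0.04,24]]';  python3 -c "
from h import *
arc()
i=ctrl.snapshot('wrist'); cv2.imwrite('pics/w13.png',i[:,:,::-1])
i=ctrl.snapshot('scene'); cv2.imwrite('pics/s13.png',cv2.resize(i[110:270,280:460],None,fx=4,fy=4,interpolation=2)[:,:,::-1])"
```

```text
time: 13.78
ee_pos: [0.5315, 0.0254, 0.1182]
eef_rot: [-3.132, -0.015, 2.525]
ft_force: [1.5, -1.4, -0.0]
gripper_width: 0.0242
t 13.78 alpha -124.8 r 0.0924 yaw err -0.009 z 0.1182 q6 -0.95 F [ 1.5 -1.4 -0. ]
time: 14.15
ee_pos: [0.53, 0.0268, 0.1183]
eef_rot: [-3.132, -0.013, 2.486]
ft_force: [5.6, -5.4, -4.0]
gripper_width: 0.0245
t 14.15 alpha -126.1 r 0.0922 yaw err -0.026 z 0.1183 q6 -1.0 F [ 5.6 -5.4 -4. ]
```

View pics/w13.png

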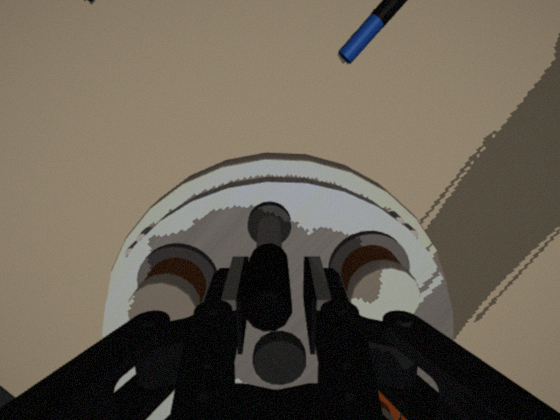

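View pics/s13.png

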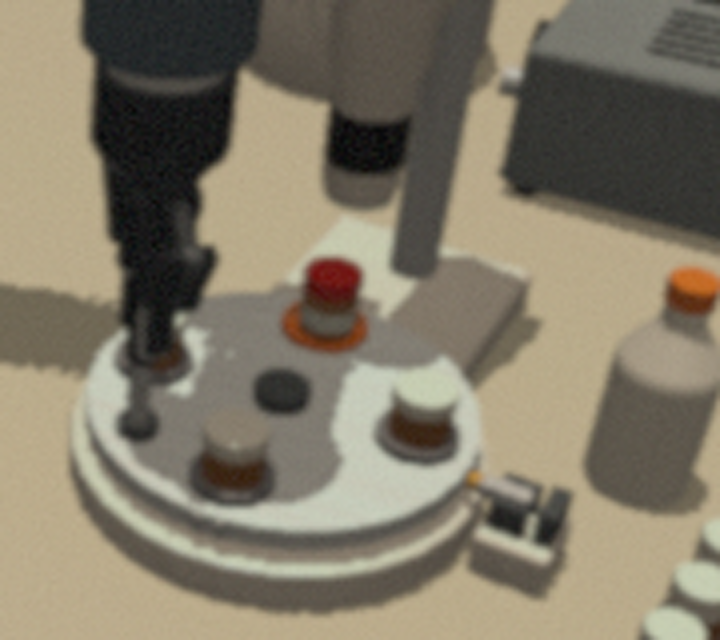

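```bash
python3 -m handwheel '[[2,0,0,0.02,24],[4,0,0,0.03,24],[5,0,0,0.04,24],[5,0,0,0.04,24]]'; 
python3 -c "
from h import *
arc()
i=ctrl.snapshot('wrist'); cv2.imwrite('pics/w14.png',i[:,:,::-1])
i=ctrl.snapshot('scene'); cv2.imwrite('pics/s14.png',cv2.resize(i[110:270,280:460],None,fx=4,fy=4,interpolation=2)[:,:,::-1])
arc()"
```

```text
time: 14.75
ee_pos: [0.5292, 0.0278, 0.1183]
eef_rot: [-3.132, -0.006, 2.447]
ft_force: [14.6, -11.7, -10.9]
gripper_width: 0.0241
t 14.75 alpha -126.8 r 0.0918 yaw err -0.053 z 0.1183 q6 -1.04 F [ 14.6 -11.7 -10.9]
t 14.85 alpha -126.8 r 0.0918 yaw err -0.052 z 0.1183 q6 -1.04 F [ 14.8 -10.9 -11.3]
```

View pics/w14.png

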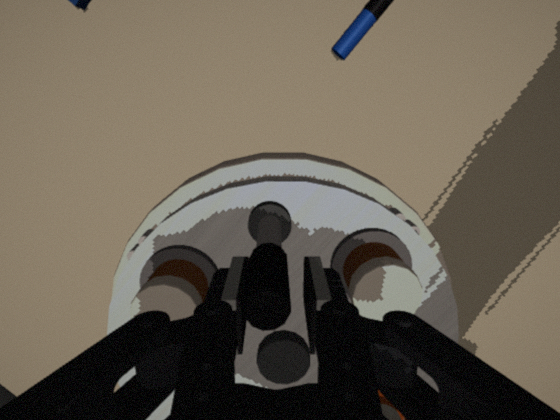

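View pics/s14.png

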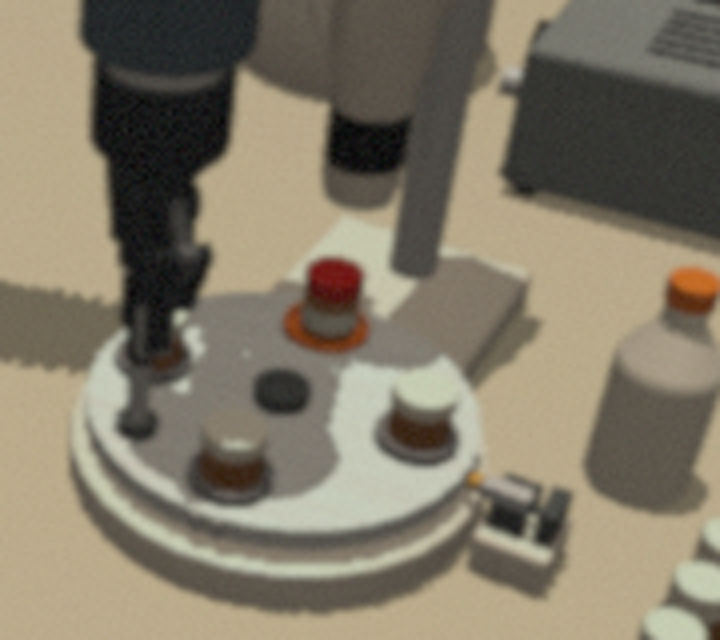

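```bash
python3 -m handwheel '[[-3,0,0,-0.02,24],[-4,0,0,-0.04,24],[-4,0,0,-0.04,24]]'; python3 - <<'E'
from h import *
i=cv2.imread('pics/s14.png'); print(ray('scene',280+327/4,110+328/4,.058), ray('scene',280+282/4,110+389/4,.058))
arc()
i=ctrl.snapshot('wrist'); cv2.imwrite('pics/w15.png',i[:,:,::-1])
i=ctrl.snapshot('scene'); cv2.imwrite('pics/s15.png',cv2.resize(i[110:270,280:460],None,fx=4,fy=4,interpolation=2)[:,:,::-1])
E
```

```text
time: 15.22
ee_pos: [0.532, 0.0256, 0.1182]
eef_rot: [-3.133, -0.007, 2.487]
ft_force: [-0.1, -1.1, -0.5]
gripper_width: 0.0242
[0.5714 0.1809 0.058 ] [0.5816 0.106  0.058 ]
t 15.22 alpha -124.6 r 0.092 yaw err -0.051 z 0.1182 q6 -1.0 F [-0.1 -1.1 -0.5]
```

View pics/w15.png

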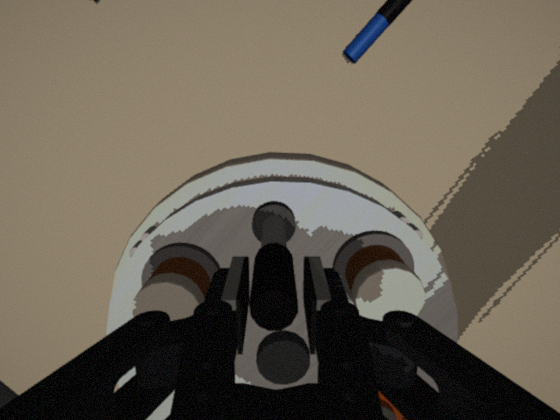

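View pics/s15.png

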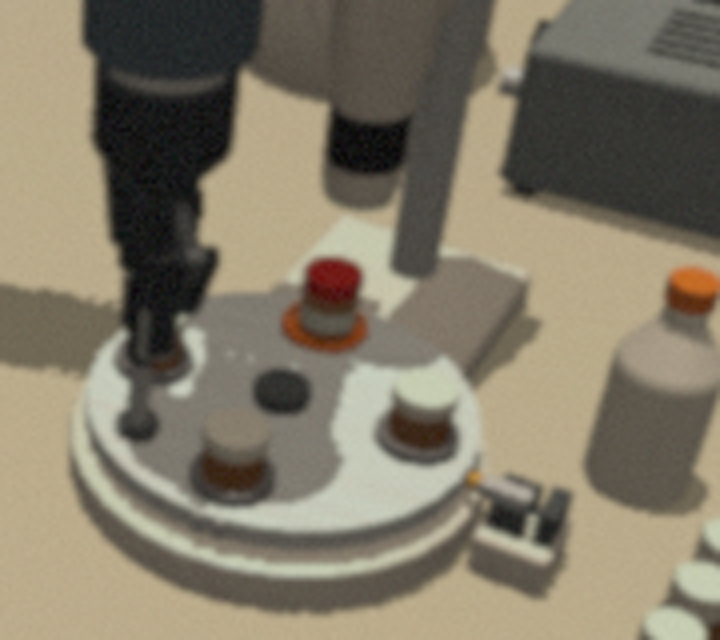

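```bash
python3 -m handwheel '[[0,-5,-20,0,40],[0,-10,-60,0,60],[0,-40,-90,0,60],[0,-80,-100,0,60],[0,-120,-100,0,60]]'; python3 -m handwheel '[[0,-50,0,0,60],[0,-70,0,0,60],[0,-70,0,0,60]]'; python3 - <<'E'
from h import *
arc()
i=ctrl.snapshot('wrist'); cv2.imwrite('pics/w16.png',i[:,:,::-1])
i=ctrl.snapshot('top'); cv2.imwrite('pics/t16r.png',i[:,:,::-1]);cv2.imwrite('pics/t16.png',cv2.resize(i[80:260,100:360],None,fx=3,fy=3,interpolation=2)[:,:,::-1])
for z in (.045,.06):
  for p in (ray('top',206,118.5,z),): d=p[:2]-A; print(p,np.degrees(np.arctan2(d[1],d[0])))
E
```

```text
time: 15.95
ee_pos: [0.4597, -0.0698, 0.2206]
eef_rot: [-3.135, -0.005, 2.488]
ft_force: [-0.7, -0.7, -0.4]
gripper_width: 0.0601
time: 16.32
ee_pos: [0.4166, -0.1258, 0.2214]
eef_rot: [-3.135, -0.005, 2.486]
ft_force: [-0.2, 0.1, 0.8]
gripper_width: 0.0603
t 16.32 alpha -126.4 r 0.2823 yaw err -0.02 z 0.2214 q6 -0.73 F [-0.2  0.1  0.8]
[0.7075 0.1115 0.045 ] 4.729028859951036
[0.7028 0.1083 0.06  ] 3.3777884172389254
```

View pics/w16.png

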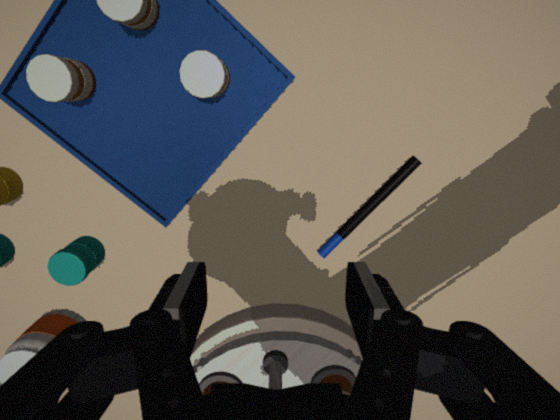

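View pics/t16.png

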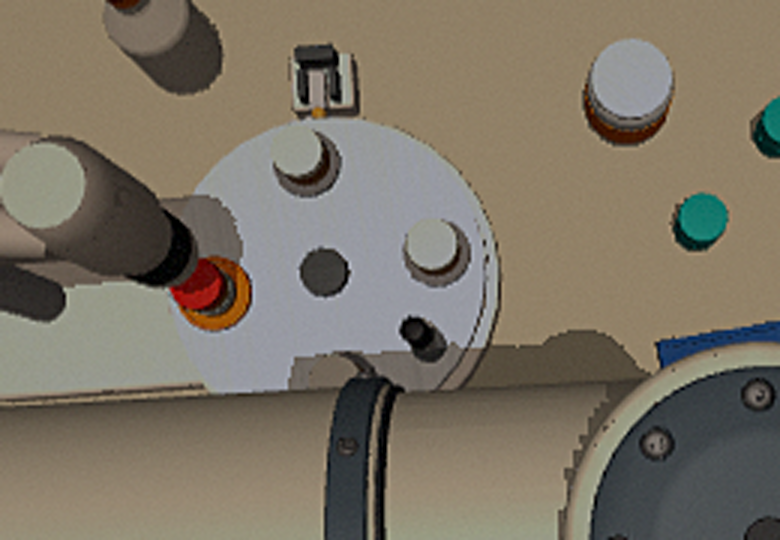

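```bash
python3 - <<'E'
from h import *
def ang(p,a=A): d=p[:2]-a; return np.degrees(np.arctan2(d[1],d[0])).round(2), np.hypot(*d).round(4)
T=cv2.imread('pics/t16r.png')
m=cv2.inRange(cv2.cvtColor(T,cv2.COLOR_BGR2HSV),(7,150,70),(22,255,255)); m[:, :100]=0
cn=[c for c in cv2.findContours(m,cv2.RETR_EXTERNAL,cv2.CHAIN_APPROX_NONE)[0] if cv2.contourArea(c)>60]
for c in cn: (x,y),r=cv2.minEnclosingCircle(c); print(x,y,r,ray('top',x,y,.06),ang(ray('top',x,y,.06)))
h=ray('top',100+325/3,80+272/3,.06); print('hub',h)
hd=ray('top',100+414/3,80+331/3,.152); hb=ray('top',100+437/3,80+352/3,.06); print('handle',hd,ang(hd),ang(hd,h[:2]),'base',hb,ang(hb),ang(hb,h[:2]))
for n,u,v in(('p+180',444,250),('p-90',314,163)):
  # bases rings
  p=ray('top',100+u/3,80+v/3,.057); print(n,p,ang(p),ang(p,h[:2]))
E
cp=1; python3 - <<'E'
import cv2
T=cv2.imread('pics/t16r.png')[90:215,100:280]; cv2.imwrite('pics/t16z.png',cv2.resize(T,None,fx=4.4,fy=4.4,interpolation=2))
E
```

```text
170.80255126953125 177.14649963378906 12.28661823272705 [0.5677 0.1833 0.06  ] (np.float64(101.38), np.float64(0.0836))
138.39999389648438 73.0 6.896481990814209 [0.8076 0.2676 0.06  ] (np.float64(36.66), np.float64(0.2785))
437.5 50.5 56.608402252197266 [ 0.8652 -0.4124  0.06  ] (np.float64(-61.32), np.float64(0.5855))
hub [0.5835 0.0992 0.06  ]
handle [0.5288 0.0196 0.152 ] (np.float64(-124.14), np.float64(0.0987)) (np.float64(-124.5), np.float64(0.0966)) base [0.5248 0.0139 0.06  ] (np.float64(-124.2), np.float64(0.1057)) (np.float64(-124.53), np.float64(0.1035))
p+180 [0.602  0.0108 0.057 ] (np.float64(-78.87), np.float64(0.0922)) (np.float64(-78.18), np.float64(0.0903))
p-90 [0.6671 0.1108 0.057 ] (np.float64(6.54), np.float64(0.0834)) (np.float64(7.9), np.float64(0.0844))
```

View pics/t16z.png

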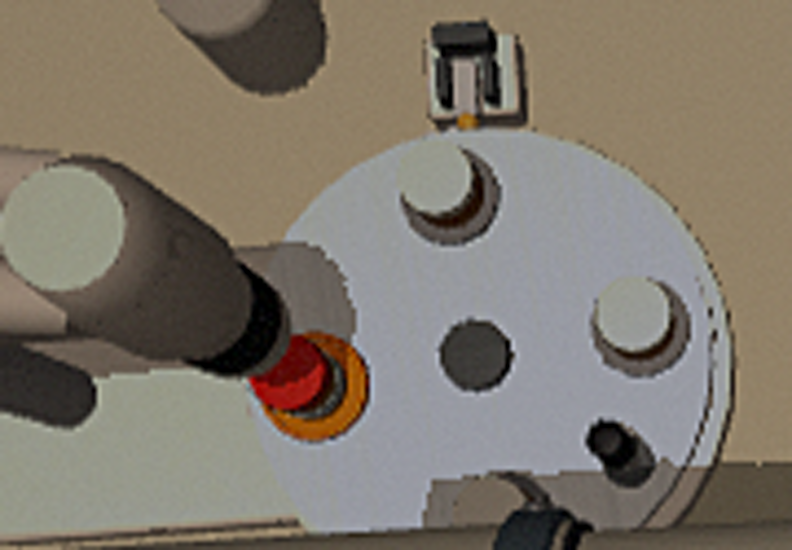

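```bash
python3 - <<'E'
from h import *
for z in(.118,.2,.3,.4,.45,.5): print(z,proj('scene',[.606,.01,z]),proj('scene',[.53,.028,z]),proj('top',[.53,.028,z]))
i=ctrl.snapshot('scene'); cv2.imwrite('pics/s16.png',i[:,:,::-1])
E
```

```text
0.118 [340.7 210.6] [316.6 194.5] [236.  191.8]
0.2 [344.1 179.2] [318.4 164. ] [230.3 186.4]
0.3 [349.  135.3] [321.  121.6] [221.4 178. ]
0.4 [354.7  83.5] [324.   72.1] [208.9 166.3]
0.45 [358.  54.] [325.7  44.2] [200.7 158.6]
0.5 [361.6  21.6] [327.6  13.7] [190.6 149.1]
```

View pics/s16.png

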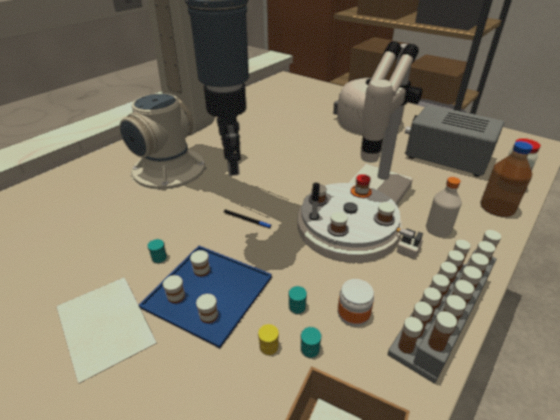

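```bash
python3 - <<'E'
from h import *
rows([.5305,.0225,.20],2.50)
E
```

```text
t 16.48 shift [ -0.2 185.7  19.7] turn -0.012 pos [ 0.4176 -0.1247  0.221 ] rot [-3.135 -0.005  2.488] q [ 0.07  0.04 -0.18  0.   -1.36 -0.73]
```

```bash
python3 -m handwheel '[[0,60,10,0,60],[0,120,15,0,60],[0,170,20,0,60],[0,185,20,0,60],[0,185,20,0,60]]'; python3 - <<'E'
from h import *
rows([.5305,.0225,.118],2.50)
E
```

```text
time: 17.1
ee_pos: [0.5303, 0.0233, 0.199]
eef_rot: [-3.134, -0.006, 2.49]
ft_force: [-0.1, -0.8, -0.2]
gripper_width: 0.0604
t 17.1 shift [-1.1  0.1 81. ] turn -0.01 pos [0.5303 0.0233 0.199 ] rot [-3.134 -0.006  2.49 ] q [ 0.34  0.24  0.   -0.   -1.35 -0.99]
```

```bash
python3 -m handwheel '[[-1,0,40,0,50],[-1,0,78,0,40],[-1,0,83,0,24],[-1,0,83,0,24]]'; python3 - <<'E'
from h import *
arc(); i=ctrl.snapshot('wrist'); cv2.imwrite('pics/w17.png',i[:,:,::-1])
E
```

```text
time: 17.6
ee_pos: [0.5308, 0.022, 0.1173]
eef_rot: [-3.134, -0.005, 2.49]
ft_force: [0.1, 0.0, 0.5]
gripper_width: 0.0243
t 17.6 alpha -123.9 r 0.0955 yaw err -0.059 z 0.1173 q6 -0.99 F [0.1 0.  0.5]
```

View pics/w17.png

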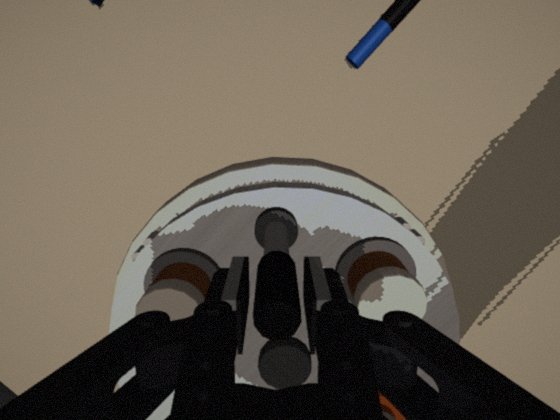

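```bash
python3 -m handwheel '[[6,0,0,0.03,24],[13,1,0,0.08,24],[13,1,0,0.08,24],[13,1,0,0.08,24]]'; python3 - <<'E'
from h import *
arc(); i=ctrl.snapshot('wrist'); cv2.imwrite('pics/w18.png',i[:,:,::-1])
i=ctrl.snapshot('scene'); cv2.imwrite('pics/s18.png',cv2.resize(i[0:270,280:460],None,fx=2.2,fy=2.2,interpolation=2)[:,:,::-1])
E
```

```text
time: 18.15
ee_pos: [0.5223, 0.0312, 0.1193]
eef_rot: [-3.137, -0.002, 2.411]
ft_force: [-0.2, 0.4, -0.6]
gripper_width: 0.024
t 18.15 alpha -131.4 r 0.0935 yaw err -0.008 z 0.1193 q6 -1.09 F [-0.2  0.4 -0.6]
```

View pics/w18.png

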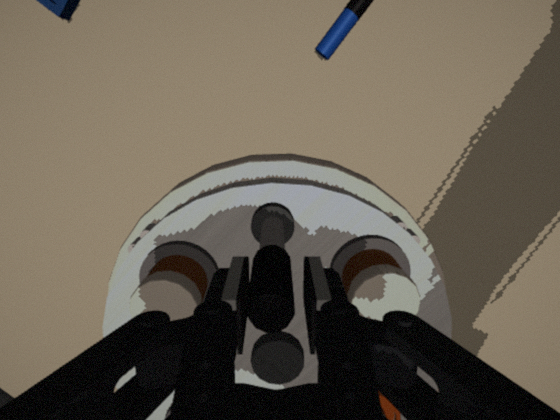

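View pics/s18.png

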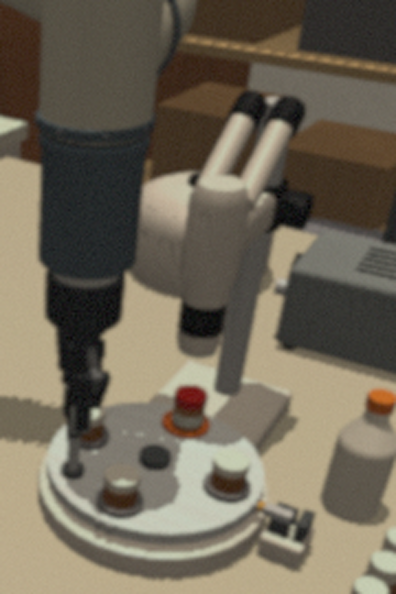

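It went over the stud, and the handle now sits free between the pads with no force. I'll let go, back off and check.

```bash
python3 -m handwheel '[[0,0,0,0,40],[0,0,0,0,60],[0,0,-40,0,60],[0,0,-90,0,60],[0,-40,-100,0,60]]'; python3 -m handwheel '[[0,-60,0,0,60],[0,-120,0,0,60],[0,-150,0,0,60],[0,-150,0,0,60]]'; python3 - <<'E'
from h import *
i=ctrl.snapshot('top'); cv2.imwrite('pics/t19r.png',i[:,:,::-1]);cv2.imwrite('pics/t19.png',cv2.resize(i[90:215,100:280],None,fx=4.4,fy=4.4,interpolation=2)[:,:,::-1])
i=ctrl.snapshot('scene'); cv2.imwrite('pics/s19.png',cv2.resize(i[110:270,280:460],None,fx=4,fy=4,interpolation=2)[:,:,::-1])
E
```

```text
time: 18.88
ee_pos: [0.4983, 0.0024, 0.2221]
eef_rot: [-3.141, 0.001, 2.413]
ft_force: [-0.5, -0.3, -0.3]
gripper_width: 0.06
time: 19.38
ee_pos: [0.3972, -0.1105, 0.2227]
eef_rot: [3.141, 0.002, 2.411]
ft_force: [0.6, 0.5, -0.6]
gripper_width: 0.06
```

View pics/t19.png

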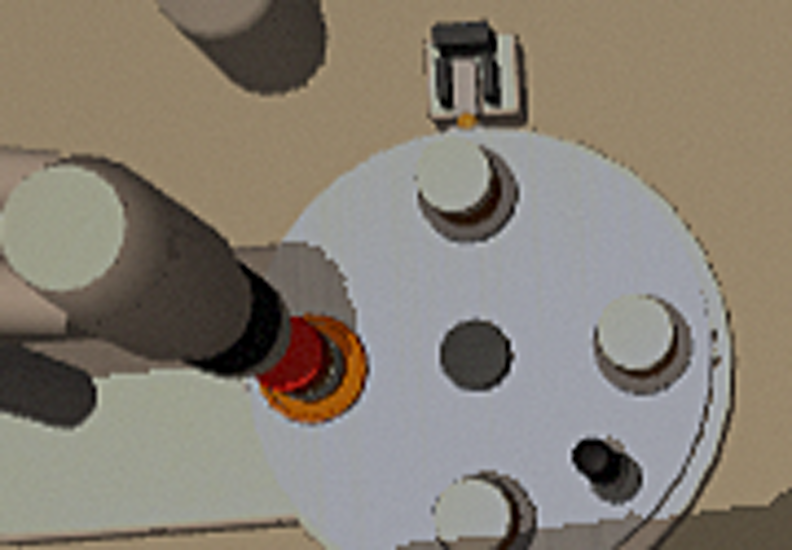

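View pics/s19.png

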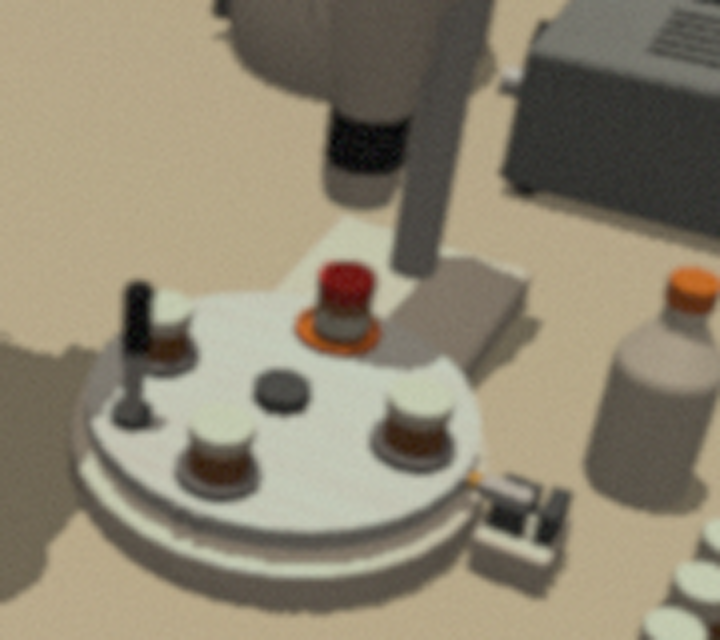

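```bash
python3 - <<'E'
from h import *
def w(u,v,z): return ray('top',100+u/4.4,90+v/4.4,z)[:2]
h=w(477,355,.06)
def ang(p): d=p-h; return np.degrees(np.arctan2(d[1],d[0])).round(2),np.hypot(*d).round(4)
T=cv2.imread('pics/t19r.png')
m=cv2.inRange(cv2.cvtColor(T,cv2.COLOR_BGR2HSV),(7,150,70),(22,255,255)); m[:,:140]=0; m[:150]=0; m[:,220:]=0
c=max(cv2.findContours(m,0,1)[0],key=cv2.contourArea); (x,y),r=cv2.minEnclosingCircle(c); p=ray('top',x,y,.06)[:2]; print('place',p,ang(p),r)
print('hub',h,'handle',ang(w(594,456,.152)),'place equiv',ang(w(594,456,.152))[0]+225)
print('p-90',ang(w(468,192,.057)),'p180',ang(w(642,345,.057)),'p90',ang(w(486,520,.057)))
for z in(.045,.055): print('roller',ang(w(467,121,z)))
print('head', ang(ray('top',117,142,.345)[:2]),'lens',ang(w(244,323,.163)))
s=ctrl.sense(); print(s['time'])
E
```

```text
place [0.5766 0.1849] (np.float64(94.59), np.float64(0.0862)) 12.235196113586426
hub [0.5835 0.099 ] handle (np.float64(-129.84), np.float64(0.0958)) place equiv 95.16
p-90 (np.float64(5.36), np.float64(0.0856)) p180 (np.float64(-85.29), np.float64(0.0841)) p90 (np.float64(-175.5), np.float64(0.0842))
roller (np.float64(5.56), np.float64(0.1269))
roller (np.float64(4.69), np.float64(0.1236))
head (np.float64(95.72), np.float64(0.0812)) lens (np.float64(93.39), np.float64(0.0845))
19.475
```

The top view shows the place at 94.6–95.2° around the axis, with the roller at 4.7–5.6° (a quarter turn away) and the head at about 95.7°. So the stage is home to within about 1°, the pot stands upright in its ring, and the arm is clear.

```bash
python3 -c "
from bench import ctrl
print(ctrl.finish_job())"
```

```text
the job is handed in; nothing more can be done
None
```

I handed the job in at about 19.5 s on the robot's clock. The red-capped pot stands in the orange place, and the stage is turned to the lens and, as far as the pictures show, clicked home. The hand-in gives no verdict, so this rests on my own checks.

**What I did:** I took the red-capped pot from the tray, stood it in the orange ring and let go. I then turned the stage clockwise with the fingers held loosely around the black handle, let go and backed away.

**Last checks:**
- **Stage angle:** In the last top view the orange place lies at about 95° around the stage axis, against about 95° expected from the roller and the microscope head. That puts it within roughly 1° (0.017 rad) of home, against a limit of 0.026 rad. The rough readings spread from 93.4° to 95.7°, and the joint value itself can't be read.
- **Pot:** It stands upright inside its ring under the lens.
- **Arm and bystanders:** The arm is clear, with no force on the tool. I kept clear of the white pots and the tin. The tin and the tray pots looked unmoved in the pictures taken while turning, but I did not measure them again at the end.

**What did not go smoothly:** The first, slow push stalled about 0.1 rad short of home, at roughly 19 N on the handle, well above the stated 5 N. I backed off, looked, gripped around the handle again and pushed through faster. The stage then went in and left the handle free between the fingers.

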